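# Set out a dental case on the bench mat

### The job

Set out this dental case on the grey bench mat: put the yellow lower cast, teeth up, centred on the round steel mounting plate with its curved front towards the plate's orange pointer, then set the cream upper cast teeth-down squarely on top of it, fronts together, so the two arches meet. Stand the wax tin (red wax) midway between the middle of the mounting plate and the middle of the grey wax heater, and stand the green-capped jar straight behind that tin, on the far side of the mat from the robot, in the middle of the blue band's width. Leave the amber bottle, the yellow bowl and the wax knife where they are.

Things in the scene. Friction and masses are not known exactly. Their poses are not given: they have to be found in the camera images.
- lower_cast: Lower dental cast, loose, teeth up, about 110 g: yellow D-shaped base 56 x 56 mm, 18 mm thick, with a horseshoe of cream teeth on top, flat tops at 28 mm. Origin: underside, middle of the straight heel edge. x points from curved front (x = -56 mm) to heel (x = 0); sides y = +-28 mm are flat from x = 0 to -28 mm (grip there). z up. Its front starts towards the robot within 0.6 rad.
- upper_cast: Upper dental cast, loose, about 110 g, lying teeth down: from above a cream D-shaped base 56 x 56 mm with a bright steel disc. Teeth (flat) z = 0 to 10 mm, base z = 10 to 28 mm. Origin: plane of the teeth tips, below the middle of the straight heel edge; axes, flat sides and start yaw as the lower cast. Stacked, its origin is 28 mm above the lower cast's.
- wax_tin: Wax tin, loose, about 90 g: bright round metal tin 50 mm across, 24 mm high, red wax on top. Origin: centre of the underside, z up.
- jar: Jar, loose, about 100 g: white round jar 46 mm across with a green cap 48 mm across; 58 mm high in all, the cap from 42 mm up. Origin: centre of the underside, z up.
- plate: Mounting plate, fixed on the mat, left or right: dark steel disc 90 mm across, 8 mm thick, with an orange pointer block at its front, as high as the disc, sticking out 18 mm. Origin: centre of the underside (on the mat); x points from pointer to rear, z up. With the lower cast home on it, the cast's origin is at x = +28 mm, y = 0, z = 8 mm and its x axis is along the plate's.
- heater: Wax heater, fixed on the mat: grey box 70 x 70 mm, 34 mm high, with a round steel pot 56 mm across up to 42 mm and a black knob on its robot side. Origin: centre of the underside. It is on the other side of the mat from the mounting plate, 220 mm from it, centre to centre.
- mat: Bench mat, fixed: grey, 250 mm deep (x) by 350 mm wide (y), 3 mm thick, with a blue band 60 mm wide along its far edge. Origin: centre of the underside; x points away from the robot (within 0.2 rad), z up. The band's middle line lies at x = +90 mm; the plate and the heater stand at x = -30 mm, y = +110 and -110 mm (either way round).
- amber_bottle: Bystander, leave alone: amber bottle 52 mm across, 110 mm high, loose, beyond the mat. Origin: centre of the underside.
- bowl: Bystander, leave alone: yellow mixing bowl 100 mm across, 50 mm high, loose, beyond the mat. Origin: centre of the underside.
- wax_knife: Bystander, leave alone: wax knife with a dark wooden handle, 165 mm long along its y axis, 10 mm high, loose, lying beyond the mat. Origin: underside, 30 mm from the middle of the 90 mm handle towards the blade.
There are look-alikes about, which are no part of the job. What is meant by the wax_tin is not black, and is the smaller of those in its own colour.

How it is judged:
By the outcome, as a careful person would: the job done as asked, in the order asked, and still so for the second after the job is handed in, with the robot touching nothing.
It also fails if it takes over 102 s, if anything falls off the work surface, if the arm or the gripper's body presses on something with over 40 N, if the wrist force passes 120 N, or if a joint passes its speed limit or range.

### The arm

A 6-joint arm with a two-finger parallel gripper is mounted at the origin on the work surface. World frame = base frame: x ahead of the robot, y to its left, z up, the work surface at z = 0. Lengths are in mm, angles in rad, forces in N, time in s.
With the tool pointing down it reaches from about 275 to 750 mm from the base axis. Payload 10.2 kg.
Tool frame: the origin (TCP) lies midway between the tips of the shut fingers; the grasp point (between the pads) lies 19 mm behind it; z points along the fingers, y is the line along which they close (so a half turn about z gives the same grasp; the last joint's range is limited). The gripper opens to 85 mm and grips with 20 to 120 N. Pads are 22 mm wide; open, the fingers measure 114 mm over their backs; the gripper's body (76 mm by 85 mm) begins 54 mm behind the grasp point. The pads swing forward as they close: fully open they stand 13 mm farther back than shut.
Start: joints at [0.9, 0.313, 1.498, -0, 1.331, -0.223], TCP at [227.329, 473.236, 194.094] pointing down, gripper open.
Joint ranges: [-2.94, 2.94], [-0.97, 2.17], [0.19, 2.56], [-1.23, 4.37], [0.02, 3.11], [-2.88, 2.88]. Speed limits (rad/s): [2.39, 2.39, 3.01, 3.14, 3.14, 3.14].

### API

Orientations are given as a unit quaternion [w, x, y, z].
In Python, from rig import ctrl gives the robot as it stands.
- The arm moves only by the tool send_rows, never from a script. Its argument "targets" is a list of rows, each a list of 7 numbers: the closure, from -1 (fully open) to 1 (shut), so that 0 is half open, then the shift along the tool's x, y, z in m, then the turn, a rotation vector about the tool's x, y, z in rad. In form: [[claw, dx, dy, dz, ax, ay, az], ...]. A call has exactly 10 rows; each row shifts and turns the commanded pose from where the row before left it, along the tool's axes as they then stand; what a row does not reach is not made up. A row lasts 1/8 s, in which the tool goes at most 62.5 mm and 10.7 degrees, less where a joint would pass 70% of its speed; a pose out of reach is approached as far as the arm can. A call with a gripper value outside its range is refused whole. The fingers move at their own pace and stop on an object; "squeeze" is the grip in N (left out, the last holds). Time passes only in rows, so rows that do not move let the fingers close, or fill a call up. It gives the time, the measured TCP pose, the force, the opening and the grip force at its end, in the units of the state.
- ctrl.sense(): the state, without advancing time (a new reading comes with each control period).
- ctrl.capture(name): name is "scene" or "top" or "wrist"; returns a dict with "img" (420x560x3 uint8, red, green, blue), "camera_matrix" (3x3 intrinsics, pixels), "k1" (the pictures are not rectified: a ray, as slopes to the right and down, at radius r is drawn at 1 + k1 r^2 times it, then the intrinsics apply), "R" (3x3) and "t" (3): a world point X has camera coordinates R X + t. Camera axes: x right, y down, z forward; pixel columns grow to the right and rows downward; lengths in mm; the calibration is good to about 2 mm. A picture is of the moment at which its call begins. There is no depth.
- ctrl.finish_job(): hands the job in; it is judged then, once.
Trained networks look in a picture, given as the dict that the camera call returned (one of the last four; its "shot" number tells which), for a name from the list of things; names that differ only in an ending like _2 or _b are one class to them, and where a whole thing is asked for, a point or a joint stands for the part that bears it (a point fixed in the world has none). Each returns a list of dicts, best first, with "score" (0 to 1); they miss things now and then, are a little off and sometimes report something else, mostly with a low value. They report only what shows in the picture. A call takes as long as a camera call. They do not tell look-alikes from the thing itself.
- ctrl.boxes_of(query, picture): "extent" ([left, top, width, height] in pixels, round what is visible of it).
- ctrl.landmark_of(query, picture): "point" ([column, row] in pixels: a listed point, or the origin of a listed thing).
The state is a dict: "time_s": time; "joints": joint angles; "dq": joint speeds; "tau": joint torques, N m; "eef_pos": TCP position; "ee_rot": TCP orientation; "force": force on the tool from outside, world axes, zero at the start; "wrist_torque": the same for the moment, N m; "grip_width": opening from 0.0 (shut) to 1.0 (fully open); "grip_force": force on a finger pad.
Only numpy, scipy, OpenCV 4.12 (cv2) and the standard library are available. Lean on these libraries where they do the work, as an engineer would, in place of code of your own. Each camera call takes 0.05 s, during which the arm holds its last target. There are 200 camera calls.

## Working session

There is one attempt and no reset: what is moved stays moved. The work goes in short steps, Python scripts to look and compute and a tool call to move; the robot and the scene stay as the last step left them, time stands still between calls to the robot, and variables do not carry over. Pictures are saved under pics/ and viewed, at most 14 in all, crops included, and the job is handed in when it is done.

Besides the shell and the picture viewer there is one more tool, called after "Call:" by a JSON object that holds its "method" and its "body". send_rows: Moves the arm, as the interface text tells. Its arguments: {"type":"object","properties":{"targets":{"type":"array"},"squeeze":{"type":"number"}},"required":["targets"]}

```bash
ls; mkdir -p pics; cat > h.py <<'E'
import numpy as np, cv2
from rig import ctrl
def ray(p,px):
    K=np.array(p["camera_matrix"]);R=np.array(p["R"]);t=np.array(p["t"])
    d=np.array([(px[0]-K[0,2])/K[0,0],(px[1]-K[1,2])/K[1,1]])
    u=d.copy()
    for _ in range(20): u=d/(1+p["k1"]*(u@u))
    return -R.T@t, R.T@np.array([u[0],u[1],1])
def at_z(p,px,z):
    o,d=ray(p,px); return o+d*(z-o[2])/d[2]
def proj(p,X):
    K=np.array(p["camera_matrix"]);c=np.array(p["R"])@np.array(X,float)+np.array(p["t"])
    u=c[:2]/c[2]; u=u*(1+p["k1"]*(u@u)); return np.array([K[0,0]*u[0]+K[0,2],K[1,1]*u[1]+K[1,2]])
def save(p,name): cv2.imwrite("pics/"+name+".png",p["img"][:,:,::-1])
NAMES="lower_cast upper_cast wax_tin jar plate heater mat amber_bottle bowl wax_knife".split()
E
python3 - <<'E'
from h import *
print(ctrl.sense())
for c in ("top","scene"):
    p=ctrl.capture(c); save(p,c+"0")
    print(c,"cam",-np.array(p["R"]).T@np.array(p["t"]))
    for n in NAMES:
        print(n,[(np.round(d["point"]).tolist(),round(d["score"],2),at_z(p,d["point"],0).round().tolist()[:2]) for d in ctrl.landmark_of(n,p)][:5],[(np.round(d["extent"]).tolist(),round(d["score"],2)) for d in ctrl.boxes_of(n,p)][:5])
E
```

```text
pics
{'time_s': 0.0, 'joints': array([ 8.99611835e-01,  3.13417519e-01,  1.49846620e+00,  2.56437538e-06,
        1.33097414e+00, -2.23393487e-01]), 'dq': array([ 0.00034355, -0.00148376,  0.00114464, -0.00030614, -0.00019735,
        0.00014408]), 'tau': array([ 4.37318949e-04, -4.12264681e+01, -2.59743655e+01, -1.65205865e-04,
        4.11902613e-03,  1.90010303e-05]), 'eef_pos': array([227.12271783, 472.98703508, 193.54076022]), 'ee_rot': array([-2.74738478e-04,  2.22029822e-01,  9.75039670e-01, -5.69831737e-04]), 'force': array([ 0.34975491, -0.24838636, -0.18215644]), 'wrist_torque': array([ 0.02423306, -0.0323347 , -0.00109705]), 'grip_force': 0.0, 'grip_width': 1.0006245776975151}
top cam [ 465.12835682   51.0876626  1225.84199492]
lower_cast [([155.0, 233.0], 0.67, [561.0, 326.0])] [([139.0, 230.0, 28.0, 29.0], 0.96)]
upper_cast [([436.0, 230.0], 0.65, [573.0, -337.0])] [([427.0, 227.0, 29.0, 27.0], 0.6)]
wax_tin [([149.0, 297.0], 0.97, [411.0, 334.0]), ([198.0, 307.0], 0.94, [389.0, 219.0]), ([108.0, 298.0], 0.61, [408.0, 428.0])] [([181.0, 292.0, 30.0, 33.0], 0.73), ([135.0
[... 1334 characters left out ...]
, 184.0], 0.97, [396.0, -338.0])] [([133.0, 168.0, 20.0, 24.0], 0.97)]
plate [([217.0, 200.0], 0.67, [502.0, -136.0])] [([203.0, 186.0, 31.0, 28.0], 0.69)]
heater [([293.0, 193.0], 0.58, [518.0, 78.0])] [([281.0, 174.0, 29.0, 32.0], 0.76), ([193.0, 172.0, 134.0, 75.0], 0.75)]
mat [([257.0, 204.0], 0.8, [540.0, -29.0]), ([365.0, 159.0], 0.2, [413.0, 333.0])] [([192.0, 172.0, 135.0, 75.0], 0.96)]
amber_bottle [([202.0, 288.0], 0.72, [779.0, -191.0]), ([142.0, 232.0], 0.47, [581.0, -338.0])] [([184.0, 256.0, 30.0, 41.0], 0.57)]
bowl [([373.0, 257.0], 0.64, [773.0, 224.0])] [([360.0, 232.0, 38.0, 33.0], 0.74)]
wax_knife [([281.0, 268.0], 0.77, [761.0, -3.0])] [([252.0, 260.0, 63.0, 12.0], 0.66)]
```

```bash
python3 - <<'E'
import cv2
a=cv2.imread("pics/top0.png")
cv2.imwrite("pics/top0z.png",cv2.resize(a[110:330,80:480],(800,440),interpolation=cv2.INTER_CUBIC))
cv2.imwrite("pics/tins.png",cv2.resize(a[270:340,80:230],(750,350),interpolation=cv2.INTER_CUBIC))
E
```

```text
(no output)
```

View pics/top0z.png

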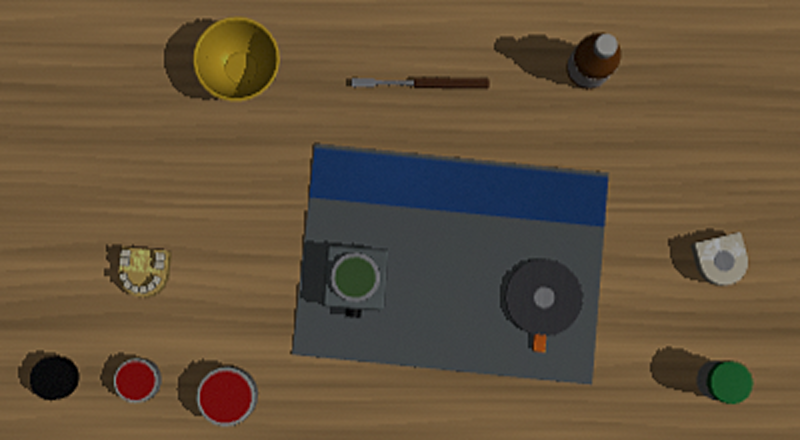

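View pics/tins.png

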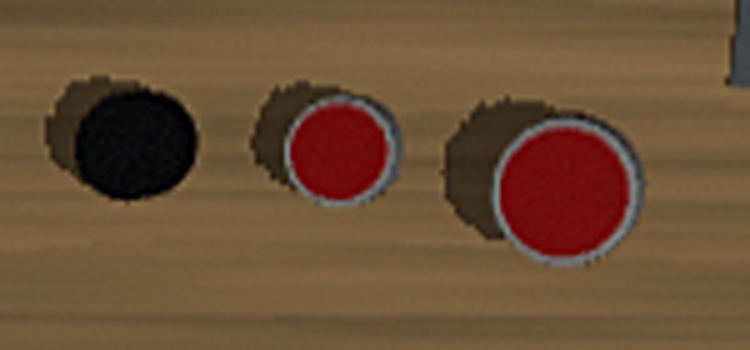

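Candidates for the tin: black tin at (107,298), small red tin at (148,300) and large red tin at (193,307). The black one is ruled out and the smaller red is wanted, so I take (148,300), which the crop confirms. The lower cast is at about (150,243), the upper at (440,238), the plate at (350,258) with its pointer below, and the heater at (258,250).

```bash
cat >> h.py <<'E'
from scipy.spatial.transform import Rotation as Ro
def cur():
    s=ctrl.sense(); q=s["ee_rot"]; return np.array(s["eef_pos"]),Ro.from_quat([q[1],q[2],q[3],q[0]]),s
def down(yaw): # tool y along world angle yaw, z down
    y=np.array([np.cos(yaw),np.sin(yaw),0]);z=np.array([0,0,-1.]);return Ro.from_matrix(np.c_[np.cross(y,z),y,z])
def plan(*wps):
    """wps: (x,y,z,yaw). prints turn (tool frame, done first) and shift in tool frame after the turn"""
    P,R,s=cur()
    print("t",round(s["time_s"],2),"at",P.round(1),"yaw",round(float(np.arctan2(*R.as_matrix()[1::-1,1])),3),"F",s["force"].round(1),"w",round(s["grip_width"],3),"g",round(s["grip_force"],1),"q",s["joints"].round(2))
    for w in wps:
        G=down(w[3]);print(" turn",(R.inv()*G).as_rotvec().round(3)," shift mm",G.inv().apply(np.array(w[:3])-P).round(1)); P,R=np.array(w[:3]),G
E
python3 - <<'E'
from h import *
p=ctrl.capture("wrist");P,R,s=cur();save(p,"w0")
C=-np.array(p["R"]).T@p["t"]
print("cam in tool",R.inv().apply(C-P).round(1),"fwd in tool",R.inv().apply(np.array(p["R"])[2]).round(3), "right in tool",R.inv().apply(np.array(p["R"])[0]).round(3),np.array(p["camera_matrix"]).round(1).tolist())
plan((545,322,200,1.5))
E
```

```text
cam in tool [  67.    -0.4 -179.6] fwd in tool [-0.266 -0.001  0.964] right in tool [-0.001  1.     0.001] [[326.5, 0.0, 281.8], [0.0, 326.5, 208.9], [0.0, 0.0, 1.0]]
t 2.15 at [227.3 473.2 194.1] yaw 1.123 F [ 0.5  0.8 -0. ] w 0.997 g 0.0 q [ 0.9   0.31  1.5  -0.    1.33 -0.22]
 turn [ 0.     0.    -0.377]  shift mm [-327.6 -128.4   -5.9]
```

Call:
{"method": "send_rows", "body": {"targets": [[-1,0,0,0,0,0,-0.126],[-1,0,0,0,0,0,-0.126],[-1,0,0,0,0,0,-0.125],[-1,-0.047,-0.018,0.006,0,0,0],[-1,-0.047,-0.018,0.006,0,0,0],[-1,-0.047,-0.018,0.006,0,0,0],[-1,-0.047,-0.018,0.006,0,0,0],[-1,-0.047,-0.018,0.006,0,0,0],[-1,-0.046,-0.018,0.006,0,0,0],[-1,-0.046,-0.018,0.006,0,0,0]]}}

```text
time_s: 3.4
eef_pos: [546.0, 323.5, 151.9]
ee_rot: [0.0, 0.035, 0.999, 0.0]
force: [-0.2, 0.0, -0.0]
grip_width: 1.004
grip_force: 0.0
```

```bash
python3 - <<'E'
from h import *
p=ctrl.capture("wrist");save(p,"w1");plan()
for c in ("wrist","top"):
    p=ctrl.capture(c)
    np.savez(c+"1.npz",**{k:p[k] for k in("img","camera_matrix","k1","R","t")})
print([(d["point"],d["score"],at_z(p,d["point"],0)) for d in ctrl.landmark_of("plate",p)])
E
```

```text
t 3.45 at [550.2 320.  150.3] yaw 1.496 F [ 3.3 -3.8 -1.1] w 1.002 g 0.0 q [ 0.34  0.59  1.19 -0.    1.36 -1.15]
[([350.2, 260.6], 0.87, array([ 498.77135537, -134.14565608,    0.        ])), ([201.8, 146.4], 0.75, array([768.92211907, 219.24625528,   0.        ]))]
```

View pics/w1.png

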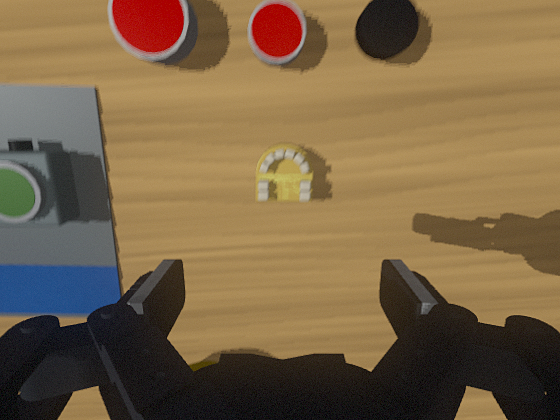

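```bash
cat >> h.py <<'E'
from scipy.optimize import minimize
def load(f): return dict(np.load(f).items())
th=np.linspace(np.pi/2,3*np.pi/2,25)
D=np.r_[[[0,-28]],[[0,28]],np.c_[-28+28*np.cos(th),28*np.sin(th)]]
def hullpx(p,x,y,a,zs,shape=D):
    c,s=np.cos(a),np.sin(a);xy=shape@np.array([[c,s],[-s,c]])+[x,y]
    pts=np.array([proj(p,[u,v,z]) for z in zs for u,v in xy])
    return cv2.convexHull(pts.astype(np.float32))[:,0]
def rast(h,box,S=4):
    m=np.zeros(((box[3]-box[1])*S,(box[2]-box[0])*S),np.uint8)
    # pixel centre u sits at sub-pixel (u+0.5)*S-0.5
    cv2.fillPoly(m,[np.round((((h-box[:2]+.5)*S)-.5)*16).astype(np.int32)],1,shift=4);return m
def fitD(p,mask,box,x0,zs,shape=D):
    S=4;M=cv2.resize(mask[box[1]:box[3],box[0]:box[2]].astype(np.float32),None,fx=S,fy=S,interpolation=cv2.INTER_LINEAR)>.5
    def f(v):
        r=rast(hullpx(p,v[0],v[1],v[2]/50,zs,shape),box)>0;return 1-(r&M).sum()/(r|M).sum()
    v0=np.array([x0[0],x0[1],x0[2]*50]);best=None
    for k in range(3):
        r=minimize(f,v0 if best is None else best.x,method="Nelder-Mead",options=dict(initial_simplex=(v0 if best is None else best.x)+np.array([[0,0,0],[8,0,0],[0,8,0],[0,0,8]])/(1+k)))
        best=r
    return best.x[0],best.x[1],best.x[2]/50,1-best.fun
E
python3 - <<'E'
from h import *
p=load("wrist1.npz");box=(235,130,345,225)
im=p["img"];hsv=cv2.cvtColor(im,cv2.COLOR_RGB2HSV)
for px in [(285,195),(265,165),(262,195),(300,120),(230,180),(322,180),(240,150)]: print(px,hsv[px[1],px[0]],im[px[1],px[0]])
print("origin guess",at_z(p,(285,202),18))
gc=np.full(im.shape[:2],cv2.GC_BGD,np.uint8);gc[140:210,248:335]=cv2.GC_PR_BGD
h=hullpx(p,*at_z(p,(285,202),18)[:2],0.,(0,18));cv2.fillPoly(gc,[h.astype(int)],int(cv2.GC_PR_FGD))
cv2.grabCut(np.ascontiguousarray(im[:,:,::-1]),gc,None,np.zeros((1,65)),np.zeros((1,65)),6,cv2.GC_INIT_WITH_MASK)
m=(gc==1)|(gc==3);print(m.sum())
f=fitD(p,m,box,(*at_z(p,(285,202),18)[:2],0),(0,18));print(f)
v=im[:,:,::-1].copy();cs,_=cv2.findContours(m.astype(np.uint8),0,1);
v=cv2.resize(v[130:225,235:345],None,fx=6,fy=6,interpolation=cv2.INTER_NEAREST)
o=np.array([235,130])
for c in cs: cv2.polylines(v,[((c[:,0]-o+.5)*6).astype(int)],True,(255,0,0))
cv2.polylines(v,[((hullpx(p,*f[:3],(0,18))-o+.5)*6).astype(int)],True,(0,0,255));cv2.imwrite("pics/fit1.png",v)
E
```

```text
(285, 195) [ 20 126 162] [162 135  82]
(265, 165) [ 22 146 180] [180 153  77]
(262, 195) [ 20 124 156] [156 130  80]
(300, 120) [ 19 128 167] [167 137  83]
(230, 180) [ 19 119 175] [175 144  93]
(322, 180) [ 20 129 111] [111  92  55]
(240, 150) [ 19 119 174] [174 144  93]
origin guess [562.21841954 321.20852914  18.        ]
2675
(np.float64(555.888869739648), np.float64(324.9994474274788), np.float64(-0.06739493414925037), np.float64(0.8678847362764383))
```

View pics/fit1.png

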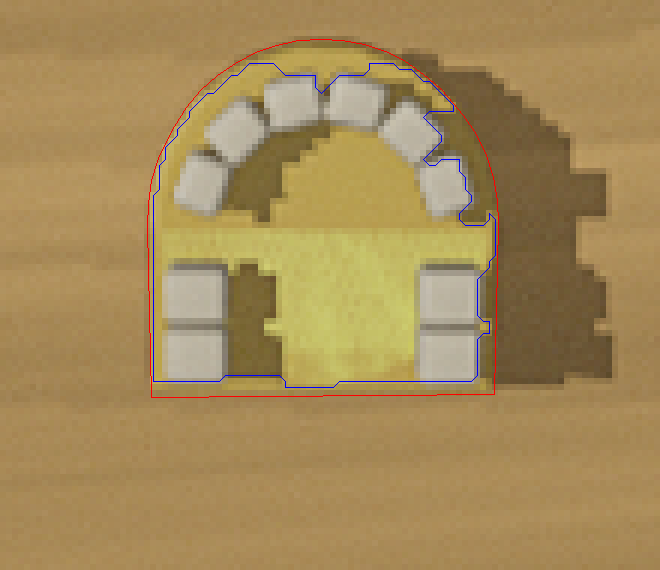

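The picture shows the lower cast at crop (150–495, 40–390), front towards the robot, with its yaw matching the tool's. I can grip it now.

```bash
python3 - <<'E'
from h import *
plan((541,326,30,1.498),(541,326,-2,1.498))
E
```

```text
t 3.6 at [544.8 324.  151.5] yaw 1.499 F [ 0.   0.6 -0.8] w 1.004 g 0.0 q [ 0.35  0.59  1.2   0.    1.36 -1.15]
 turn [-0.    -0.001  0.001]  shift mm [  3.9   1.7 121.5]
 turn [0. 0. 0.]  shift mm [ 0.  0. 32.]
```

Call:
{"method": "send_rows", "body": {"targets": [[-1,0.002,0.001,0.03,0,0,0],[-1,0.002,0.001,0.03,0,0,0],[-1,0,0,0.03,0,0,0],[-1,0,0,0.01,0,0,0],[-1,0,0,0,0,0,0],[-1,0,0,0,0,0,0],[-1,0,0,0,0,0,0],[-1,0,0,0,0,0,0],[-1,0,0,0,0,0,0],[-1,0,0,0,0,0,0]]}}

```text
time_s: 4.85
eef_pos: [540.8, 326.7, 52.1]
ee_rot: [0.0, 0.035, 0.999, 0.0]
force: [-0.6, -0.3, 0.5]
grip_width: 0.997
grip_force: 0.0
```

```bash
cat >> h.py <<'E'
def snap(c,name):
    p=ctrl.capture(c); np.savez(name+".npz",**{k:p[k] for k in("img","camera_matrix","k1","R","t")}); save(p,name); return p
def crop(p,name,box,k,polys=()):
    v=cv2.resize(p["img"][box[1]:box[3],box[0]:box[2],::-1],None,fx=k,fy=k,interpolation=cv2.INTER_CUBIC)
    for h,c in polys: cv2.polylines(v,[((np.array(h)-box[:2]+.5)*k).astype(int)],True,c)
    cv2.imwrite("pics/"+name+".png",v)
E
python3 - <<'E'
from h import *
p=snap("wrist","w2");P,R,s=cur()
# pad centre line: mark grasp aim, and D model
crop(p,"w2c",(140,90,440,310),2.6,[(hullpx(p,555,325,-.073,(18,)),(0,0,255)),(hullpx(p,555,325,-.073,(0,)),(255,0,0))])
plan()
E
```

```text
t 4.9 at [540.8 326.7  52.1] yaw 1.5 F [ 0.5 -0.2 -0.4] w 0.997 g 0.0 q [ 0.36  0.68  1.32 -0.    1.15 -1.14]
```

View pics/w2c.png

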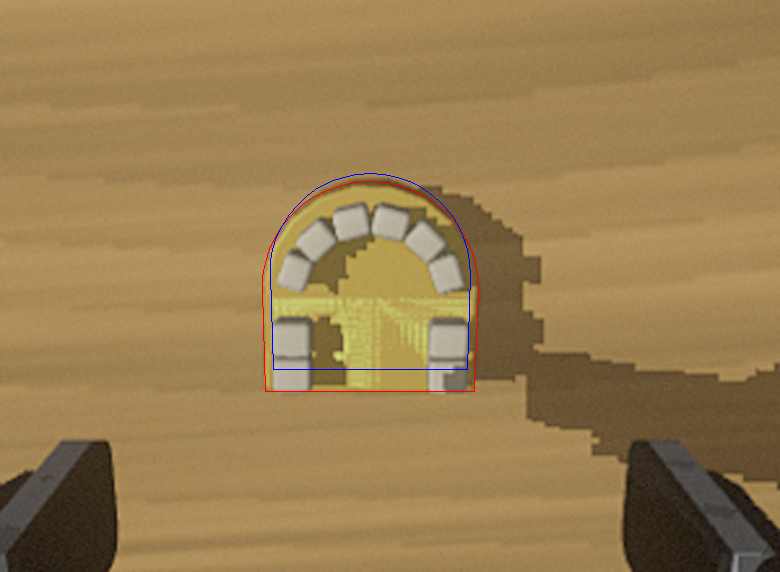

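The cast sits between the fingers, within about 1 mm of the model, with its heel at crop row 392. Now I descend and grip.

Call:
{"method": "send_rows", "body": {"targets": [[-1,0,0,0.02,0,0,0],[-1,0,0,0.02,0,0,0],[-1,0,0,0.01,0,0,0],[-1,0,0,0.004,0,0,0],[-1,0,0,0,0,0,0],[1,0,0,0,0,0,0],[1,0,0,0,0,0,0],[1,0,0,0,0,0,0],[1,0,0,0,0,0,0],[1,0,0,0,0,0,0]], "squeeze": 40}}

```text
time_s: 6.15
eef_pos: [540.7, 326.7, -1.9]
ee_rot: [-0.0, 0.035, 0.999, -0.0]
force: [0.1, 0.3, -0.6]
grip_width: -0.001
grip_force: 0.0
```

```bash
python3 - <<'E'
from h import *
plan()
# plate/heater/mat from top image 1
p=load("top1.npz");im=p["img"];hsv=cv2.cvtColor(im,cv2.COLOR_RGB2HSV)
o=((hsv[:,:,0]<14)&(hsv[:,:,1]>180)&(hsv[:,:,2]>120));o[:235]=0;o[290:]=0;o[:,:325]=0;o[:,380:]=0
ys,xs=np.nonzero(o);print("orange",len(xs),xs.mean(),ys.mean(),at_z(p,(xs.mean(),ys.mean()),9))
mb=(hsv[:,:,0]>100)&(hsv[:,:,0]<130)&(hsv[:,:,1]>120);mb[:170]=0
cs,_=cv2.findContours(mb.astype(np.uint8),0,1);c=max(cs,key=cv2.contourArea);r=cv2.minAreaRect(c)
print("band",[at_z(p,q,3)[:2].round(1).tolist() for q in cv2.boxPoints(r)])
print("plate centre by landmark",at_z(p,(350.2,260.6),3))
E
```

```text
t 6.15 at [540.7 326.7  -1.9] yaw 1.5 F [ 0.1  0.3 -0.6] w -0.001 g 0.0 q [ 0.36  0.74  1.35  0.    1.04 -1.14]
orange 43 349.5581395348837 281.27906976744185 [ 450.72564572 -130.89872602    9.        ]
band [[620.2, 138.8], [679.9, 133.8], [647.5, -214.5], [588.0, -207.7]]
plate centre by landmark [ 498.68902094 -133.69233505    3.        ]
```

```bash
python3 - <<'E'
from h import *
p=snap("wrist","w3")
E
```

```text
(no output)
```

View pics/w3.png

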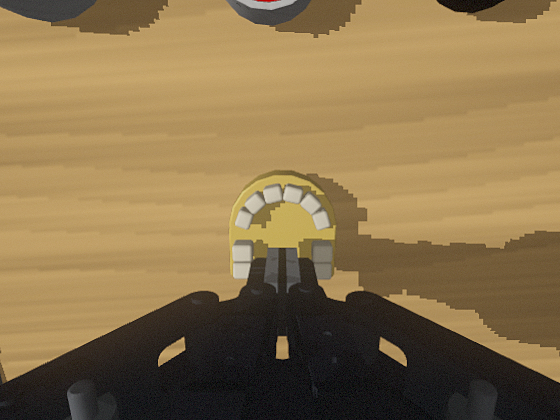

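```bash
python3 - <<'E'
from h import *
p=load("w3.npz");P,R,s=cur()
print(s["eef_pos"],s["grip_width"],s["grip_force"],s["force"],s["joints"])
C=-p["R"].T@p["t"];print("cam",C,R.inv().apply(C-P),R.inv().apply(p["R"][2]))
print("tcp px",proj(p,P))
for z in (0,18,28):print(z,"mid tip px ->",at_z(p,(283,248),z),"heel mid",at_z(p,(283,278),z),"front",at_z(p,(283,171),z))
print("width at 18",[at_z(p,(u,240),18) for u in (230,336)])
E
```

```text
[540.77391571 326.70046081  -1.88980097] -0.0024391889776873947 0.0 [0.12410595 0.16556102 0.09816077] [ 3.58320162e-01  7.43606312e-01  1.35451758e+00  2.19157722e-06
  1.04341900e+00 -1.14161507e+00]
cam [473.74694806 331.07982351 177.77080744] [  67.16083567   -0.37330294 -179.66360294] [-0.26559778 -0.00133468  0.964083  ]
tcp px [282.93960374 238.05221168]
0 mid tip px -> [ 5.46231548e+02  3.26342524e+02 -2.84217094e-14] heel mid [565.46607394 324.97211533   0.        ] front [501.15676143 329.55360379   0.        ]
18 mid tip px -> [538.89219443 326.82219408  18.        ] heel mid [556.17914832 325.59054503  18.        ] front [498.38140901 329.7081396   18.        ]
28 mid tip px -> [534.81477582 327.08867765  28.        ] heel mid [551.0197452  325.93411709  28.        ] front [496.83954655 329.79399282  28.        ]
width at 18 [array([532.45114383, 299.59015484,  18.        ]), array([536.40585536, 354.67964051,  18.        ])]
```

```bash
python3 - <<'E'
from h import *
p=load("w2.npz");R=down(1.5);P=np.array([540.8,326.7,52.1])
for px in ((184,261),(174.6,259),(380,261)):
    o,d=ray(p,px)
    for half in (42.5,57):
        a=R.inv().apply(o-P);b=R.inv().apply(d);k=(np.sign(b[1])*half-a[1])/b[1];print(px,half,"tool-frame pt",(a+k*b).round(1))
s=load("w3.npz")
crop(s,"w3c",(200,150,370,300),4.6)
p=ctrl.capture("scene");save(p,"s3");C=proj(p,[541,327,10]).astype(int);print(C);crop(p,"s3c",(C[0]-60,C[1]-60,C[0]+60,C[1]+40),6)
E
```

```text
(184, 261) 42.5 tool-frame pt [  8.6 -42.5 -50.7]
(184, 261) 57 tool-frame pt [-11.6 -57.   -6.3]
(174.6, 259) 42.5 tool-frame pt [ 14.4 -42.5 -61.7]
(174.6, 259) 57 tool-frame pt [ -3.7 -57.  -21.1]
(380, 261) 42.5 tool-frame pt [  7.   42.5 -47.4]
(380, 261) 57 tool-frame pt [-13.4  57.   -2.6]
[378 184]
```

View pics/s3c.png

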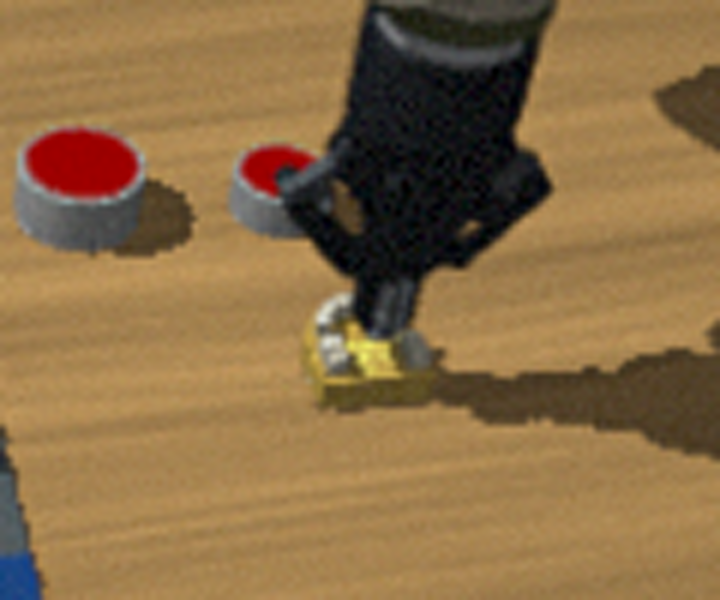

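View pics/w3c.png

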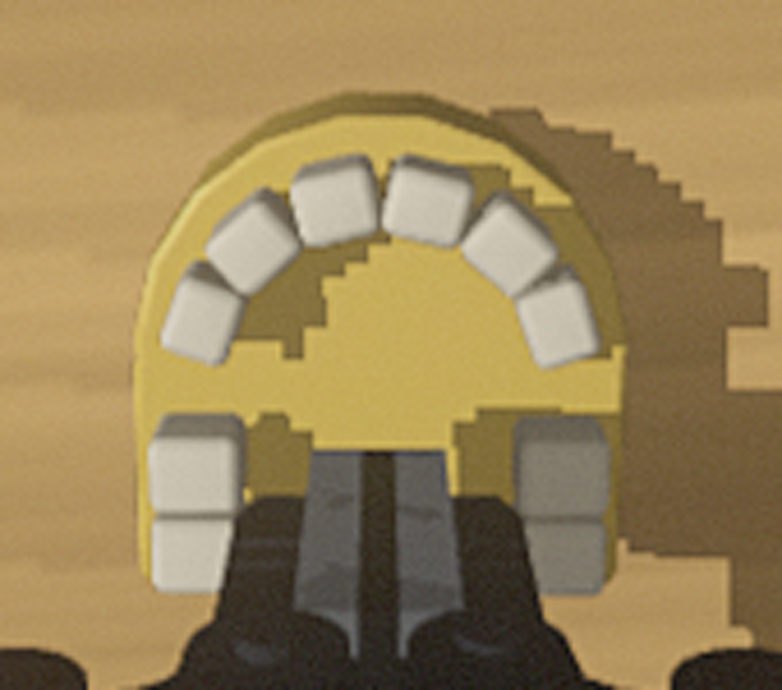

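```bash
python3 - <<'E'
from h import *
p=load("w3.npz");R=down(1.5);P=np.array([540.8,326.7,-1.9])
s=dict(ctrl.capture("scene"))
o,d=ray(s,(382.2,179.8));
for x in (530,541,552): print("scene tip",o+d*(x-o[0])/d[0])
o,d=ray(p,(283,248))
for x in (530,533,541): print("wrist tip",o+d*(x-o[0])/d[0])
E
```

```text
scene tip [530.         340.50367987  16.84179914]
scene tip [541.         333.96842476  27.84334286]
scene tip [552.         327.43316965  38.84488658]
wrist tip [530.         327.40335189  39.80839223]
wrist tip [533.         327.20728404  32.45079595]
wrist tip [541.         326.68443645  12.8305392 ]
```

Call:
{"method": "send_rows", "body": {"targets": [[-1,0,0,0,0,0,0],[-1,0,0,0,0,0,0],[-1,0,0,0,0,0,0],[-1,0,0,0,0,0,0],[-1,0,0,0,0,0,0],[-1,0,0,0.01,0,0,0],[-1,0,0,0.008,0,0,0],[-1,0,0,0.007,0,0,0],[-1,0,0,0,0,0,0],[-1,0,0,0,0,0,0]]}}

```text
time_s: 7.55
eef_pos: [540.9, 326.8, -26.8]
ee_rot: [0.0, 0.035, 0.999, 0.0]
force: [0.3, 0.4, 0.5]
grip_width: 1.003
grip_force: 0.0
```

```bash
python3 - <<'E'
from h import *
plan();p=snap("wrist","w4");s=snap("scene","s4")
C=proj(s,[541,327,10]).astype(int);a=cv2.resize(s["img"][C[1]-50:C[1]+30,C[0]-40:C[0]+40],(400,400),interpolation=cv2.INTER_CUBIC)
b=cv2.resize(p["img"][150:350,130:430],(390,260));b=np.vstack([b,np.zeros((140,390,3),np.uint8)])
cv2.imwrite("pics/m4.png",np.hstack([b,a])[:,:,::-1])
E
```

```text
t 7.55 at [540.9 326.8 -26.8] yaw 1.5 F [0.3 0.4 0.5] w 1.003 g 0.0 q [ 0.36  0.78  1.37  0.    1.   -1.14]
```

View pics/m4.png

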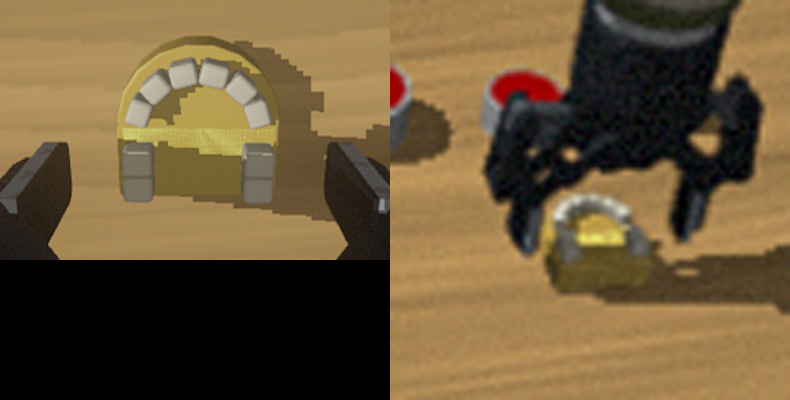

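Call:
{"method": "send_rows", "body": {"targets": [[-1,0,0,0.006,0,0,0],[-1,0,0,0.005,0,0,0],[-1,0,0,0,0,0,0],[0,0,0,0,0,0,0],[0,0,0,0,0,0,0],[1,0,0,0,0,0,0],[1,0,0,0,0,0,0],[1,0,0,0,0,0,0],[1,0,0,0,0,0,0],[1,0,0,0,0,0,0]], "squeeze": 40}}

```text
time_s: 8.9
eef_pos: [541.0, 326.8, -37.6]
ee_rot: [0.0, 0.035, 0.999, 0.0]
force: [0.1, 0.5, 4.8]
grip_width: 0.642
grip_force: 43.7
```

Call:
{"method": "send_rows", "body": {"targets": [[1,0,0,-0.01,0,0,0],[1,0,0,-0.03,0,0,0],[1,0,0,-0.04,0,0,0],[1,0,0,-0.04,0,0,0],[1,0,0,-0.04,0,0,0],[1,0,0,-0.038,0,0,0],[1,-0.007,-0.044,0,0,0,0],[1,-0.007,-0.044,0,0,0,0],[1,-0.007,-0.044,0,0,0,0],[1,-0.007,-0.044,0,0,0,0]]}}

```text
time_s: 10.15
eef_pos: [555.8, 147.7, 160.2]
ee_rot: [-0.0, 0.035, 0.999, -0.0]
force: [-0.4, -0.2, -0.4]
grip_width: 0.643
grip_force: 43.1
```

Call:
{"method": "send_rows", "body": {"targets": [[1,-0.007,-0.044,0,0,0,0],[1,-0.007,-0.044,0,0,0,0],[1,-0.007,-0.044,0,0,0,0],[1,-0.008,-0.044,0,0,0,0],[1,0,0,0,0,0,0],[1,0,0,0,0,0,0],[1,0,0,0,0,0,0],[1,0,0,0,0,0,0],[1,0,0,0,0,0,0],[1,0,0,0,0,0,0]]}}

```text
time_s: 11.4
eef_pos: [572.7, -28.2, 160.1]
ee_rot: [-0.0, 0.035, 0.999, -0.0]
force: [0.3, -0.1, -0.7]
grip_width: 0.645
grip_force: 43.1
```

```bash
python3 - <<'E'
from h import *
plan();p=snap("wrist","w5")
for n in ("plate","heater","mat"): print(n,[(np.round(d["point"],1).tolist(),round(d["score"],2),at_z(p,d["point"],3).round(1)) for d in ctrl.landmark_of(n,p)][:2])
E
```

```text
t 11.4 at [572.7 -28.2 160.1] yaw 1.5 F [ 0.3 -0.1 -0.7] w 0.645 g 43.1 q [-0.25  0.45  1.4  -0.    1.3  -1.75]
plate [([168.7, 124.8], 0.62, array([ 503.3, -137.3,    3. ]))]
heater [([387.6, 130.9], 0.72, array([524.9,  80.6,   3. ]))]
mat [([276.3, 156.9], 0.95, array([542.6, -32.6,   3. ]))]
```

View pics/w5.png

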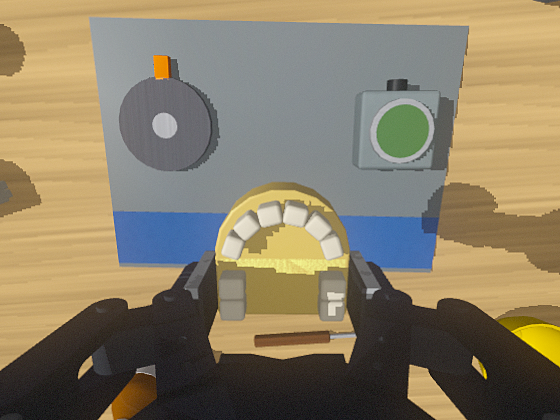

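The picture shows the plate's centre disc at (164,125) with the orange pointer at (162,67), the heater pot at (402,130), and the cast held straight between the fingers. Next I measure these precisely.

```bash
python3 - <<'E'
from h import *
p=load("w5.npz");im=p["img"];hsv=cv2.cvtColor(im,cv2.COLOR_RGB2HSV)
def big(m,box):
    q=np.zeros_like(m,np.uint8);q[box[1]:box[3],box[0]:box[2]]=m[box[1]:box[3],box[0]:box[2]]
    cs,_=cv2.findContours(q,0,1);return max(cs,key=cv2.contourArea)
H,S,V=[hsv[:,:,i].astype(int) for i in range(3)]
print(hsv[125,164],hsv[125,140],hsv[125,230],hsv[65,162],hsv[100,300],hsv[130,402],hsv[130,374],hsv[230,180])
c=big((V>V[125,140]+40),(145,105,185,145));e=cv2.fitEllipse(c);pc=at_z(p,e[0],11);print("hub",e,pc.round(1))
# disc outline
d=((V<V[125,230]-20)&(V>60)&(S<60)).astype(np.uint8)
oc=big((H<16)&(S>150),(140,50,185,90));M=cv2.moments(oc);po=(M["m10"]/M["m00"],M["m01"]/M["m00"]);pr=cv2.minAreaRect(oc);print("pointer",po,pr,at_z(p,po,10).round(1))
bx=cv2.boxPoints(pr);print([at_z(p,q,11)[:2].round(1).tolist() for q in bx])
g=big((H>40)&(H<80)&(S>80),(360,90,445,170));eg=cv2.fitEllipse(g);hc=at_z(p,eg[0],43);print("pot",eg,hc.round(1), "hub-pot dist",np.linalg.norm(hc[:2]-pc[:2]))
for col,z in (("mat",3),):
    for q in ((91,17),(468,26),(433,271),(120,266)): print(at_z(p,q,3)[:2].round(1))
b=big((H>100)&(H<125)&(S>130),(100,190,215,300));
print("band left part",[at_z(p,q,3)[:2].round(1).tolist() for q in cv2.boxPoints(cv2.minAreaRect(b))])
# held cast: heel/front in hand
P,R,s=cur()
for n,q in (("heel L tooth",(219,320)),("front",(283,183)),("sideL",(217,250)),("sideR",(349,250))):
    o,dd=ray(p,q);a=R.inv().apply(o-P);bb=R.inv().apply(dd)
    for z in (-45,-52): k=(z-a[2])/bb[2];print(n,z,(a+k*bb).round(1))
E
```

```text
[120   5 188] [126  12 110] [105  17 146] [ 18 255 236] [103  21 145] [ 52 102 138] [126   7 188] [108 155 170]
hub ((164.2000274658203, 125.0586929321289), (23.20578384399414, 25.38511085510254), 142.280517578125) [ 503.3 -139.    11. ]
pointer (169.0, 66.5) ((168.96897888183594, 65.97241973876953), (20.14165496826172, 2.759935140609741), 86.633544921875) [ 451.2 -125.9   10. ]
[[442.4, -126.0], [442.4, -123.4], [459.6, -125.2], [459.6, -127.8]]
pot ((402.234375, 130.69464111328125), (48.58452224731445, 53.75192642211914), 37.9884033203125) [523.4  81.1  43. ] hub-pot dist 220.97600843561125
[ 403.6 -192.4]
[435.9 152.9]
[682.7 133.7]
[ 651.5 -216.8]
band left part [[645.5, -224.6], [587.6, -211.2], [597.7, -103.0], [656.3, -111.7]]
heel L tooth -45 [-24.3 -30.1 -45. ]
heel L tooth -52 [-19.5 -28.5 -52. ]
front -45 [ 41.3   0.1 -45. ]
front -52 [ 42.7   0.1 -52. ]
sideL -45 [ 11.2 -29.1 -45. ]
sideL -52 [ 14.1 -27.6 -52. ]
sideR -45 [ 11.2  29.4 -45. ]
sideR -52 [ 14.1  27.8 -52. ]
```

```bash
python3 - <<'E'
from h import *
p=load("w5.npz");im=p["img"];hsv=cv2.cvtColor(im,cv2.COLOR_RGB2HSV)
m=((hsv[:,:,0]<22)&(hsv[:,:,1]>170)).astype(np.uint8);q=m*0;q[50:84,145:185]=m[50:84,145:185]
cs,_=cv2.findContours(q,0,1);oc=max(cs,key=cv2.contourArea);r=cv2.minAreaRect(oc);print(r)
ys,xs=np.nonzero(q);P=[at_z(p,(a,b),11)[:2] for a,b in zip(xs,ys)]
P=np.array(P);c=P.mean(0);print("pointer",c,"n",len(P))
d=np.array([503.3,-139])-c;print("yaw",np.arctan2(d[1],d[0]),np.linalg.norm(d))
# disc outline: dark vs mat
V=hsv[:,:,2].astype(int);mm=((V<128)&(hsv[:,:,1]<40)).astype(np.uint8);mm[:75]=0;mm[175:]=0;mm[:,:110]=0;mm[:,225:]=0
yy,xx=np.nonzero(mm);print("cols",np.percentile(xx,[0.5,99.5]),"rows",np.percentile(yy,[.5,99.5]))
cs,_=cv2.findContours(mm,0,1);k=cv2.convexHull(max(cs,key=cv2.contourArea));e=cv2.fitEllipse(k);print(e,at_z(p,e[0],11))
plan((503.3+13.7,-139+1,60,1.48))
E
```

```text
((161.5, 66.5), (23.0, 17.0), 90.0)
pointer [ 450.73267296 -132.32213327] n 367
yaw -0.12635773955287102 52.98978935996361
cols [120. 217.] rows [ 78. 169.]
((169.1438751220703, 123.64693450927734), (93.71790313720703, 105.01642608642578), 127.62041473388672) [ 502.29235987 -133.95689472   11.        ]
t 11.6 at [572.7 -28.4 160.1] yaw 1.5 F [-0.  -0.2 -0.5] w 0.645 g 43.1 q [-0.25  0.45  1.4   0.    1.3  -1.75]
 turn [ 0.   -0.    0.02]  shift mm [  45.5 -114.2  100.1]
```

Call:
{"method": "send_rows", "body": {"targets": [[1,0,-0.037,0.015,0,0,0.02],[1,0,-0.037,0.015,0,0,0],[1,0,-0.036,0.015,0,0,0],[1,0,0,0,0,0,0],[1,0,0,0,0,0,0],[1,0,0,0,0,0,0],[1,0,0,0,0,0,0],[1,0,0,0,0,0,0],[1,0,0,0,0,0,0],[1,0,0,0,0,0,0]]}}

```text
time_s: 12.85
eef_pos: [563.5, -138.0, 115.1]
ee_rot: [-0.0, 0.045, 0.999, 0.0]
force: [0.3, -0.8, 0.6]
grip_width: 0.645
grip_force: 43.1
```

```bash
python3 - <<'E'
from h import *
p=snap("wrist","w6");im=p["img"];hsv=cv2.cvtColor(im,cv2.COLOR_RGB2HSV);V=hsv[:,:,2].astype(int)
h0=proj(p,[503.3,-139,11]).astype(int);print(h0)
q=np.zeros(V.shape,np.uint8);q[h0[1]-22:h0[1]+22,h0[0]-22:h0[0]+22]=(V>150)[h0[1]-22:h0[1]+22,h0[0]-22:h0[0]+22]
cs,_=cv2.findContours(q,0,1);e=cv2.fitEllipse(max(cs,key=cv2.contourArea));pc=at_z(p,e[0],11);print("hub",e,pc.round(1))
m=((hsv[:,:,0]<22)&(hsv[:,:,1]>200)&(V>150)).astype(np.uint8)
q=m*0;a=slice(max(h0[1]-95,0),h0[1]-35),slice(h0[0]-40,h0[0]+40);q[a]=m[a]
cs,_=cv2.findContours(q,0,1);oc=max(cs,key=cv2.contourArea)
r=cv2.minAreaRect(oc);b=cv2.boxPoints(r);B=np.array([at_z(p,t,11)[:2] for t in b]);print("ptr",B.round(1).tolist(),B.mean(0))
d=pc[:2]-B.mean(0);print("yaw",np.arctan2(d[1],d[0]),np.linalg.norm(d))
crop(p,"w6c",(120,0,440,340),1.75,[(b,(255,0,0))]+[([proj(p,[pc[0]+45*np.cos(t),pc[1]+45*np.sin(t),11]) for t in np.linspace(0,6.28,40)],(0,0,255))]);plan()
E
```

```text
[275 127]
hub ((275.2920227050781, 127.90986633300781), (27.385894775390625, 28.522789001464844), 170.82693481445312) [ 503.3 -138.8   11. ]
ptr [[441.0, -138.5], [442.1, -125.9], [461.9, -127.6], [460.7, -140.5]] [ 451.43920223 -133.12639883]
yaw -0.1083120336677914 52.189531320650836
t 12.9 at [ 563.5 -138.1  115.1] yaw 1.48 F [ 0.6 -0.4 -1. ] w 0.64 g 43.1 q [-0.44  0.5   1.43  0.    1.21 -1.92]
```

View pics/w6c.png

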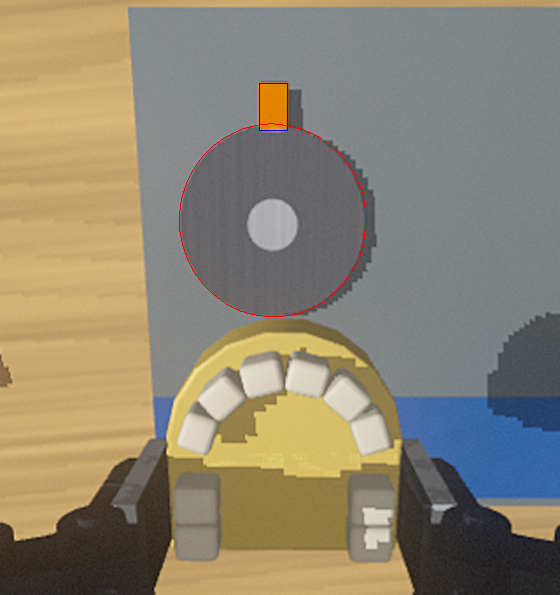

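```bash
python3 - <<'E'
from h import *
plan((517.4,-140.1,60,1.478),(517.4,-140.1,-24,1.478))
E
```

```text
t 12.9 at [ 563.5 -138.1  115.1] yaw 1.48 F [ 0.6 -0.4 -1. ] w 0.64 g 43.1 q [-0.44  0.5   1.43  0.    1.21 -1.92]
 turn [-0.     0.     0.002]  shift mm [45.7 -6.3 55.1]
 turn [0. 0. 0.]  shift mm [ 0.  0. 84.]
```

Call:
{"method": "send_rows", "body": {"targets": [[1,0.023,-0.003,0.028,0,0,0.002],[1,0.023,-0.003,0.027,0,0,0],[1,0,0,0,0,0,0],[1,0,0,0.03,0,0,0],[1,0,0,0.03,0,0,0],[1,0,0,0.015,0,0,0],[1,0,0,0.006,0,0,0],[1,0,0,0.003,0,0,0],[1,0,0,0,0,0,0],[1,0,0,0,0,0,0]]}}

```text
time_s: 14.15
eef_pos: [517.5, -140.0, -23.3]
ee_rot: [0.0, 0.046, 0.999, -0.0]
force: [0.8, 0.7, -2.2]
grip_width: 0.645
grip_force: 43.1
```

```bash
python3 - <<'E'
from h import *
plan((517.4,-140.1,-26.3,1.478))
E
```

```text
t 14.15 at [ 517.5 -140.   -23.3] yaw 1.478 F [ 0.8  0.7 -2.2] w 0.645 g 43.1 q [-0.48  0.61  1.69 -0.    0.85 -1.96]
 turn [-0.     0.001  0.   ]  shift mm [ 0.1 -0.1  3. ]
```

Call:
{"method": "send_rows", "body": {"targets": [[1,0,0,0.0015,0,0,0],[1,0,0,0.001,0,0,0],[1,0,0,0,0,0,0],[-0.2,0,0,0,0,0,0],[-0.4,0,0,0,0,0,0],[-1,0,0,0,0,0,0],[-1,0,0,0,0,0,0],[-1,0,0,-0.02,0,0,0],[-1,0,0,-0.04,0,0,0],[-1,0,0,-0.05,0,0,0]]}}

```text
time_s: 15.4
eef_pos: [516.6, -139.6, 84.3]
ee_rot: [-0.001, 0.046, 0.999, 0.0]
force: [0.6, -0.0, 0.7]
grip_width: 1.002
grip_force: 0.0
```

Call:
{"method": "send_rows", "body": {"targets": [[-1,-0.03,0,-0.03,0,0,0],[-1,-0.03,0,0,0,0,0],[-1,0,0,0,0,0,0],[-1,0,0,0,0,0,0],[-1,0,0,0,0,0,0],[-1,0,0,0,0,0,0],[-1,0,0,0,0,0,0],[-1,0,0,0,0,0,0],[-1,0,0,0,0,0,0],[-1,0,0,0,0,0,0]]}}

```text
time_s: 16.65
eef_pos: [576.9, -145.4, 113.6]
ee_rot: [0.0, 0.046, 0.999, -0.0]
force: [0.1, -0.2, 0.3]
grip_width: 0.997
grip_force: 0.0
```

```bash
python3 - <<'E'
from h import *
p=snap("wrist","w7");a=-.095;c=(503.3,-138.8);ux=np.array([np.cos(a),np.sin(a)]);o=np.array(c)+28*ux
crop(p,"w7c",(120,0,440,280),2.1,[(hullpx(p,*o,a,(29,)),(0,0,255)),([proj(p,[c[0]+45*np.cos(t),c[1]+45*np.sin(t),11]) for t in np.linspace(0,6.28,40)],(255,0,0))])
plan()
t=snap("top","t7")
print([(d["point"],d["score"],at_z(t,d["point"],0)) for d in ctrl.landmark_of("upper_cast",t)])
E
```

```text
t 16.7 at [ 576.9 -145.4  113.6] yaw 1.478 F [-1.2  0.9  0.6] w 0.998 g 0.0 q [-0.44  0.53  1.39  0.    1.22 -1.92]
[([435.0, 229.6], 0.94, array([ 573.19221121, -335.41039081,    0.        ]))]
```

View pics/w7c.png

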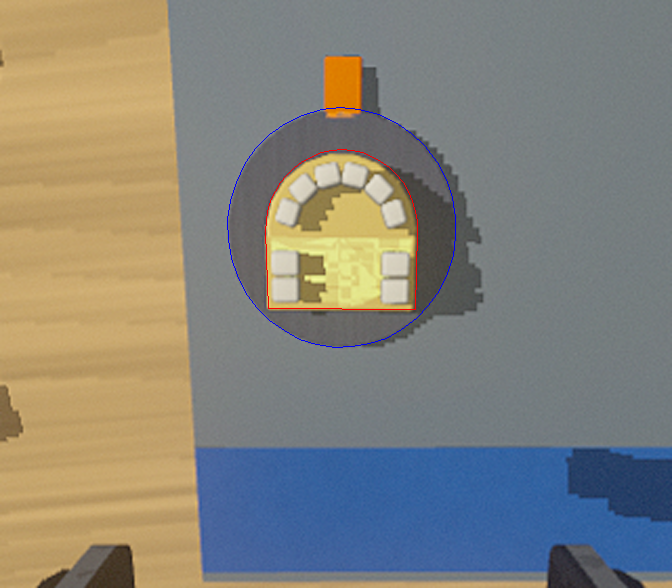

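The lower cast is home: the red model outline coincides with its base at crop (267–415, 150–310), with the front to the pointer. The upper cast is next.

Call:
{"method": "send_rows", "body": {"targets": [[-1,-0.008,-0.048,0,0,0,0],[-1,-0.008,-0.048,0,0,0,0],[-1,-0.008,-0.048,0,0,0,0],[-1,-0.007,-0.049,0,0,0,0],[-1,0,0,0,0,0,0],[-1,0,0,0,0,0,0],[-1,0,0,0,0,0,0],[-1,0,0,0,0,0,0],[-1,0,0,0,0,0,0],[-1,0,0,0,0,0,0]]}}

```text
time_s: 18.05
eef_pos: [589.9, -340.2, 113.7]
ee_rot: [0.0, 0.046, 0.999, -0.0]
force: [0.8, -0.5, -0.2]
grip_width: 1.001
grip_force: 0.0
```

```bash
python3 - <<'E'
from h import *
p=snap("wrist","w8");im=p["img"];hsv=cv2.cvtColor(im,cv2.COLOR_RGB2HSV);plan()
g=ctrl.boxes_of("upper_cast",p)[:2];l=ctrl.landmark_of("upper_cast",p)[:1];print(g,l,[at_z(p,d["point"],0) for d in l])
x,y,w,h=[int(v) for v in g[0]["extent"]];S=hsv[:,:,1]
print("S cast/wood",np.median(S[y+5:y+h-5,x+5:x+w-5]),np.median(S[y-20:y-5,x-20:x]))
m=(S<75)&(hsv[:,:,2]>90);k=np.zeros_like(m,np.uint8);k[y-12:y+h+12,x-12:x+w+12]=m[y-12:y+h+12,x-12:x+w+12]
cs,_=cv2.findContours(k,0,1);c=max(cs,key=cv2.contourArea);k[:]=0;cv2.drawContours(k,[c],-1,1,-1)
box=(x-25,y-25,x+w+25,y+h+25);print(k.sum(),box)
o=at_z(p,l[0]["point"],0)[:2] if l else (573,-337)
f=fitD(p,k,box,(*o,.2),(10,28));print(f)
crop(p,"w8c",box,6,[(c[:,0],(255,0,0)),(hullpx(p,*f[:3],(10,28)),(0,0,255))])
E
```

```text
t 18.1 at [ 589.9 -340.3  113.6] yaw 1.478 F [-0.   0.2  0. ] w 0.999 g 0.0 q [-0.69  0.73  1.06 -0.    1.35 -2.17]
[{'extent': [244.5, 115.0, 69.5, 75.9], 'score': 0.66}] [{'point': [286.7, 176.0], 'score': 0.7}] [array([ 573.03534089, -334.97997724,    0.        ])]
S cast/wood 32.0 121.0
4312 (219, 90, 338, 215)
(np.float64(573.9563901907793), np.float64(-337.32149376902584), np.float64(0.24930184695012605), np.float64(0.9825399768911459))
```

```bash
python3 - <<'E'
from h import *
plan((560.6,-340.7,40,1.820),(560.6,-340.7,-26,1.820))
E
```

```text
t 18.2 at [ 589.8 -340.4  113.6] yaw 1.478 F [-0.5  0.4  0.4] w 1.002 g 0.0 q [-0.7   0.73  1.06  0.    1.35 -2.17]
 turn [ 0.    -0.    -0.342]  shift mm [28.4  6.9 73.6]
 turn [0. 0. 0.]  shift mm [ 0.  0. 66.]
```

Call:
{"method": "send_rows", "body": {"targets": [[-1,0,0,0,0,0,-0.171],[-1,0,0,0,0,0,-0.171],[-1,0.014,0.0035,0.037,0,0,0],[-1,0.0145,0.0035,0.037,0,0,0],[-1,0,0,0,0,0,0],[-1,0,0,0,0,0,0],[-1,0,0,0,0,0,0],[-1,0,0,0,0,0,0],[-1,0,0,0,0,0,0],[-1,0,0,0,0,0,0]]}}

```text
time_s: 19.45
eef_pos: [560.6, -340.7, 39.7]
ee_rot: [0.0, -0.124, 0.992, -0.0]
force: [-0.1, 0.9, -0.1]
grip_width: 1.001
grip_force: 0.0
```

```bash
python3 - <<'E'
from h import *
plan((560.6,-340.7,-26,1.820))
E
```

```text
t 19.45 at [ 560.6 -340.7   39.7] yaw 1.82 F [-0.1  0.9 -0.1] w 1.001 g 0.0 q [-0.72  0.74  1.24  0.    1.16 -2.54]
 turn [-0.  0.  0.]  shift mm [-0.  -0.  65.7]
```

Call:
{"method": "send_rows", "body": {"targets": [[-1,0,0,0.03,0,0,0],[-1,0,0,0.02,0,0,0],[-1,0,0,0.0155,0,0,0],[-1,0,0,0,0,0,0],[0,0,0,0,0,0,0],[0,0,0,0,0,0,0],[1,0,0,0,0,0,0],[1,0,0,0,0,0,0],[1,0,0,0,0,0,0],[1,0,0,0,0,0,0]]}}

```text
time_s: 20.7
eef_pos: [561.1, -341.1, -24.7]
ee_rot: [0.001, -0.124, 0.992, -0.001]
force: [-0.5, 0.7, 6.9]
grip_width: 0.643
grip_force: 43.1
```

```bash
python3 - <<'E'
from h import *
plan((570,-141,130,1.478))
E
```

```text
t 20.7 at [ 561.1 -341.1  -24.7] yaw 1.82 F [-0.5  0.7  6.9] w 0.643 g 43.1 q [-0.72  0.82  1.27  0.    1.04 -2.54]
 turn [-0.001  0.002  0.342]  shift mm [   9.7  200.1 -154.7]
```

Call:
{"method": "send_rows", "body": {"targets": [[1,0,0,-0.01,0,0,0],[1,0,0,-0.035,0,0,0],[1,0,0,-0.05,0,0,0],[1,0,0,-0.06,0,0,0.171],[1,0,0,0,0,0,0.171],[1,0.0025,0.05,0,0,0,0],[1,0.0025,0.05,0,0,0,0],[1,0.0025,0.05,0,0,0,0],[1,0.0025,0.05,0,0,0,0],[1,0,0,0,0,0,0]]}}

```text
time_s: 21.95
eef_pos: [569.0, -137.5, 129.7]
ee_rot: [-0.0, 0.044, 0.999, 0.0]
force: [-0.2, 0.4, -0.9]
grip_width: 0.643
grip_force: 43.1
```

Call:
{"method": "send_rows", "body": {"targets": [[1,0,0,0,0,0,0],[1,0,0,0,0,0,0],[1,0,0,0,0,0,0],[1,0,0,0,0,0,0],[1,0,0,0,0,0,0],[1,0,0,0,0,0,0],[1,0,0,0,0,0,0],[1,0,0,0,0,0,0],[1,0,0,0,0,0,0],[1,0,0,0,0,0,0]]}}

```text
time_s: 23.2
eef_pos: [569.1, -140.6, 129.1]
ee_rot: [0.0, 0.046, 0.999, -0.0]
force: [-0.1, 0.6, -0.5]
grip_width: 0.644
grip_force: 43.1
```

```bash
python3 - <<'E'
from h import *
plan((517.5,-140,60,1.478))
p=snap("wrist","w9");P,R,s=cur();a=np.arctan2(R.as_matrix()[1,1],R.as_matrix()[0,1])-np.pi/2
ux=np.array([np.cos(a),np.sin(a)]);o=P[:2]+13.8*ux
# model of held cast (base z 10..28 above tip plane, which is 26 above TCP) and lower cast on plate
c=np.array([503.3,-138.8]);al=-.095;ol=c+28*np.array([np.cos(al),np.sin(al)])
crop(p,"w9c",(120,20,440,340),1.8,[(hullpx(p,*o,a,(P[2]+25.5+28,)),(0,0,255)),(hullpx(p,*ol,al,(29,)),(0,0,255))])
print([(d["point"],d["score"]) for d in ctrl.landmark_of("plate",p)])
E
```

```text
t 23.2 at [ 569.1 -140.6  129.1] yaw 1.478 F [-0.1  0.6 -0.5] w 0.644 g 43.1 q [-0.44  0.5   1.4   0.    1.24 -1.92]
 turn [-0.  0. -0.]  shift mm [51.4 -4.2 69.1]
[]
```

View pics/w9c.png

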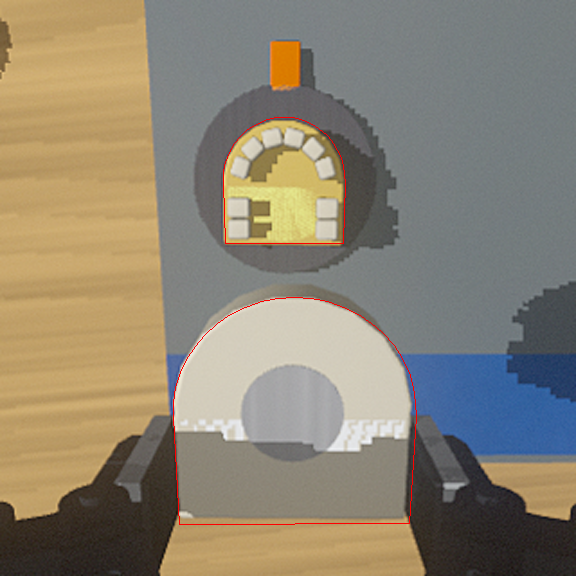

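The held upper cast and the seated lower cast both match their model outlines within about 1 mm. Now I stack them.

Call:
{"method": "send_rows", "body": {"targets": [[1,0.026,-0.002,0.03,0,0,0],[1,0.0254,-0.0022,0.03,0,0,0],[1,0,0,0,0,0,0],[1,0,0,0.03,0,0,0],[1,0,0,0.015,0,0,0],[1,0,0,0.006,0,0,0],[1,0,0,0.002,0,0,0],[1,0,0,0,0,0,0],[1,0,0,0,0,0,0],[1,0,0,0,0,0,0]]}}

```text
time_s: 24.55
eef_pos: [517.7, -140.1, 16.4]
ee_rot: [0.0, 0.046, 0.999, -0.0]
force: [-0.1, 0.2, -0.6]
grip_width: 0.648
grip_force: 43.0
```

```bash
python3 - <<'E'
from h import *
plan((517.5,-140,14.3,1.478))
E
```

```text
t 24.55 at [ 517.7 -140.1   16.4] yaw 1.478 F [-0.1  0.2 -0.6] w 0.648 g 43.0 q [-0.48  0.54  1.66  0.    0.93 -1.96]
 turn [-0.     0.001 -0.   ]  shift mm [0.2 0.1 2.1]
```

Call:
{"method": "send_rows", "body": {"targets": [[1,0,0,0.001,0,0,0],[1,0,0,0.001,0,0,0],[1,0,0,0,0,0,0],[-0.2,0,0,0,0,0,0],[-0.4,0,0,0,0,0,0],[-1,0,0,0,0,0,0],[-1,0,0,0,0,0,0],[-1,0,0,-0.02,0,0,0],[-1,0,0,-0.04,0,0,0],[-1,0,0,-0.05,0,0,0]]}}

```text
time_s: 25.8
eef_pos: [517.0, -139.8, 124.7]
ee_rot: [-0.001, 0.046, 0.999, 0.0]
force: [1.1, -0.3, 0.4]
grip_width: 1.0
grip_force: 0.0
```

```bash
python3 - <<'E'
from h import *
plan((455,330,130,1.478))
p=load("w1.npz");hsv=cv2.cvtColor(p["img"],cv2.COLOR_RGB2HSV)
for n,f in (("w1","w1.npz"),("top1","top1.npz")):
    import os
    if not os.path.exists(f): continue
    p=load(f);hsv=cv2.cvtColor(p["img"],cv2.COLOR_RGB2HSV)
    m=(((hsv[:,:,0]<8)|(hsv[:,:,0]>172))&(hsv[:,:,1]>180)&(hsv[:,:,2]>70)).astype(np.uint8)
    cs,_=cv2.findContours(m,0,1)
    for c in cs:
        if cv2.contourArea(c)>60: e=cv2.fitEllipse(c);print(n,np.round(e[0],1),np.round(e[1],1),at_z(p,e[0],24).round(1))
E
```

```text
t 25.8 at [ 517.  -139.8  124.7] yaw 1.478 F [ 1.1 -0.3  0.4] w 1.0 g 0.0 q [-0.48  0.4   1.56 -0.    1.18 -1.96]
 turn [ 0.001 -0.002 -0.   ]  shift mm [105.2 462.   -5.3]Traceback (most recent call last):
  File "<stdin>", line 3, in <module>
  File "h.py", line 28, in load
    def load(f): return dict(np.load(f).items())
                             ~~~~~~~^^^
    fid = stack.enter_context(open(os.fspath(file), "rb"))
                              ~~~~^^^^^^^^^^^^^^^^^^^^^^^
FileNotFoundError: [Errno 2] No such file or directory: 'w1.npz'
```

Call:
{"method": "send_rows", "body": {"targets": [[-1,0.0105,0.0462,0,0,0,0],[-1,0.0105,0.0462,0,0,0,0],[-1,0.0105,0.0462,0,0,0,0],[-1,0.0105,0.0462,0,0,0,0],[-1,0.0105,0.0462,0,0,0,0],[-1,0.0105,0.0462,0,0,0,0],[-1,0.0105,0.0462,0,0,0,0],[-1,0.0105,0.0462,0,0,0,0],[-1,0.0105,0.0462,0,0,0,0],[-1,0.0105,0.0462,0,0,0,0]]}}

```text
time_s: 27.05
eef_pos: [455.4, 331.2, 124.1]
ee_rot: [0.0, 0.046, 0.999, -0.0]
force: [1.1, -1.2, -0.0]
grip_width: 0.996
grip_force: 0.0
```

Call:
{"method": "send_rows", "body": {"targets": [[-1,0,0,0,0,0,0],[-1,0,0,0,0,0,0],[-1,0,0,0,0,0,0],[-1,0,0,0,0,0,0],[-1,0,0,0,0,0,0],[-1,0,0,0,0,0,0],[-1,0,0,0,0,0,0],[-1,0,0,0,0,0,0],[-1,0,0,0,0,0,0],[-1,0,0,0,0,0,0]]}}

```text
time_s: 28.3
eef_pos: [455.7, 329.7, 124.1]
ee_rot: [-0.0, 0.046, 0.999, 0.0]
force: [0.8, 0.3, 0.5]
grip_width: 1.001
grip_force: 0.0
```

```bash
cat >> h.py <<'E'
def blobs(p,m,z,amin=150):
    cs,_=cv2.findContours(m.astype(np.uint8),0,1);out=[]
    for c in cs:
        if cv2.contourArea(c)>amin and len(c)>5:
            e=cv2.fitEllipse(c);ctr=at_z(p,e[0],z)
            depth=(p["R"]@ctr+p["t"])[2];print("  px",np.round(e[0],1),"diam mm",np.round(np.array(e[1])*depth/p["camera_matrix"][0,0],1),"at",ctr.round(1),"area",cv2.contourArea(c))
def red(p):
    h=cv2.cvtColor(p["img"],cv2.COLOR_RGB2HSV);return ((h[:,:,0]<8)|(h[:,:,0]>172))&(h[:,:,1]>180)&(h[:,:,2]>70)
def green(p):
    h=cv2.cvtColor(p["img"],cv2.COLOR_RGB2HSV);return (h[:,:,0]>45)&(h[:,:,0]<90)&(h[:,:,1]>60)&(h[:,:,2]>40)
E
python3 - <<'E'
from h import *
plan();p=snap("wrist","w10");blobs(p,red(p),24)
E
```

```text
t 28.3 at [455.7 329.7 124.1] yaw 1.478 F [0.8 0.3 0.5] w 1.001 g 0.0 q [ 0.42  0.46  1.48  0.    1.2  -1.06]
  px [276.5 138.7] diam mm [42.1 43. ] at [404.3 329.3  24. ] area 2020.5
  px [145.9 129.9] diam mm [56.5 63.1] at [387.1 221.9  24. ] area 4029.5
```

```bash
python3 - <<'E'
from h import *
plan((404.3,329.3,50,1.478),(404.3,329.3,-34,1.478))
E
```

```text
t 28.35 at [455.7 329.8 124.1] yaw 1.478 F [ 0.1 -0.5  0.2] w 1.002 g 0.0 q [ 0.42  0.46  1.48  0.    1.2  -1.06]
 turn [0. 0. 0.]  shift mm [51.2 -5.2 74.1]
 turn [0. 0. 0.]  shift mm [ 0.  0. 84.]
```

Call:
{"method": "send_rows", "body": {"targets": [[-1,0.0256,-0.0026,0.037,0,0,0],[-1,0.0256,-0.0026,0.037,0,0,0],[-0.7,0,0,0.03,0,0,0],[-0.7,0,0,0.03,0,0,0],[-0.7,0,0,0.015,0,0,0],[-0.7,0,0,0.009,0,0,0],[0,0,0,0,0,0,0],[1,0,0,0,0,0,0],[1,0,0,0,0,0,0],[1,0,0,0,0,0,0]]}}

```text
time_s: 29.6
eef_pos: [404.9, 329.6, -33.1]
ee_rot: [0.001, 0.046, 0.999, 0.0]
force: [-0.3, -0.3, 5.8]
grip_width: 0.571
grip_force: 41.8
```

```bash
python3 - <<'E'
from h import *
c=np.array([503.3,-138.8]);h=np.array([523.5,81.3]);m=(c+h)/2;u=(h-c)/np.linalg.norm(h-c);x=np.array([u[1],-u[0]])
print("tin goal",m,"jar goal",m+120*x,"matyaw",np.arctan2(x[1],x[0]))
plan((404.3,329.3,70,1.478),(*m,70,1.478))
E
```

```text
tin goal [513.4  -28.75] jar goal [632.89779513 -39.71708524] matyaw -0.09152008442437283
t 29.6 at [404.9 329.6 -33.1] yaw 1.478 F [-0.3 -0.3  5.8] w 0.571 g 41.8 q [ 0.46  0.6   1.73 -0.    0.8  -1.02]
 turn [0.001 0.001 0.   ]  shift mm [   0.6   -0.3 -103.1]
 turn [0. 0. 0.]  shift mm [-141.8 -346.4    0. ]
```

Call:
{"method": "send_rows", "body": {"targets": [[1,0,0,-0.02,0,0,0],[1,0,0,-0.04,0,0,0],[1,0,0,-0.043,0,0,0],[1,-0.02,-0.049,0,0,0,0],[1,-0.02,-0.049,0,0,0,0],[1,-0.02,-0.049,0,0,0,0],[1,-0.02,-0.049,0,0,0,0],[1,-0.02,-0.049,0,0,0,0],[1,-0.02,-0.049,0,0,0,0],[1,-0.02,-0.049,0,0,0,0]]}}

```text
time_s: 30.85
eef_pos: [512.1, -26.9, 69.2]
ee_rot: [0.0, 0.046, 0.999, 0.0]
force: [0.9, 0.2, -0.7]
grip_width: 0.571
grip_force: 41.8
```

Call:
{"method": "send_rows", "body": {"targets": [[1,0,0,0,0,0,0],[1,0,0,0,0,0,0],[1,0,0,0,0,0,0],[1,0,0,0,0,0,0],[1,0,0,0,0,0,0],[1,0,0,0,0,0,0],[1,0,0,0,0,0,0],[1,0,0,0,0,0,0],[1,0,0,0,0,0,0],[1,0,0,0,0,0,0]]}}

```text
time_s: 32.1
eef_pos: [511.9, -25.2, 69.1]
ee_rot: [-0.0, 0.046, 0.999, 0.0]
force: [-1.4, 0.3, -1.5]
grip_width: 0.568
grip_force: 41.8
```

```bash
python3 - <<'E'
from h import *
plan((513.4,-28.75,20,1.478),(513.4,-28.75,-29.5,1.478))
p=snap("wrist","w11");P,R,s=cur();blobs(p,red(p),P[2]+33.5+24)
E
```

```text
t 32.1 at [511.9 -25.2  69.1] yaw 1.478 F [-1.4  0.3 -1.5] w 0.568 g 41.8 q [-0.28  0.42  1.7   0.    1.02 -1.76]
 turn [ 0. -0. -0.]  shift mm [-1.8 -3.4 49.1]
 turn [0. 0. 0.]  shift mm [ 0.   0.  49.5]
  px [281.8 284.5] diam mm [38.7 42.9] at [510.9 -25.7 126.6] area 7600.5
```

Call:
{"method": "send_rows", "body": {"targets": [[1,-0.0022,-0.0034,0.03,0,0,0],[1,0,0,0.03,0,0,0],[1,0,0,0.025,0,0,0],[1,0,0,0.01,0,0,0],[1,0,0,0.003,0,0,0],[1,0,0,0,0,0,0],[1,0,0,0,0,0,0],[-0.3,0,0,0,0,0,0],[-0.4,0,0,0,0,0,0],[-0.4,0,0,0,0,0,0]]}}

```text
time_s: 33.4
eef_pos: [513.9, -28.8, -28.8]
ee_rot: [0.0, 0.046, 0.999, -0.0]
force: [0.8, -0.5, 0.0]
grip_width: 0.702
grip_force: 0.0
```

```bash
python3 - <<'E'
from h import *
plan((513.4,-28.75,120,1.478),(450,-334,120,1.478))
E
```

```text
t 33.4 at [513.9 -28.8 -28.8] yaw 1.478 F [ 0.8 -0.5  0. ] w 0.702 g 0.0 q [-0.28  0.58  1.75 -0.    0.8  -1.76]
 turn [-0.  0.  0.]  shift mm [   0.5    0.  -148.8]
 turn [0. 0. 0.]  shift mm [  34.8 -309.8    0. ]
```

Call:
{"method": "send_rows", "body": {"targets": [[-0.4,0,0,-0.03,0,0,0],[-0.4,0,0,-0.04,0,0,0],[-0.4,0,0,-0.04,0,0,0],[-1,0,0,-0.039,0,0,0],[-1,0.006,-0.052,0,0,0,0],[-1,0.006,-0.052,0,0,0,0],[-1,0.006,-0.052,0,0,0,0],[-1,0.006,-0.052,0,0,0,0],[-1,0.006,-0.051,0,0,0,0],[-1,0.005,-0.051,0,0,0,0]]}}

```text
time_s: 34.65
eef_pos: [449.6, -335.8, 120.2]
ee_rot: [0.0, 0.046, 0.999, -0.0]
force: [0.7, 0.2, 0.5]
grip_width: 1.001
grip_force: 0.0
```

Call:
{"method": "send_rows", "body": {"targets": [[-1,0,0,0,0,0,0],[-1,0,0,0,0,0,0],[-1,0,0,0,0,0,0],[-1,0,0,0,0,0,0],[-1,0,0,0,0,0,0],[-1,0,0,0,0,0,0],[-1,0,0,0,0,0,0],[-1,0,0,0,0,0,0],[-1,0,0,0,0,0,0],[-1,0,0,0,0,0,0]]}}

```text
time_s: 35.9
eef_pos: [450.2, -334.2, 120.1]
ee_rot: [0.0, 0.046, 0.999, -0.0]
force: [0.4, 0.1, -0.2]
grip_width: 0.996
grip_force: 0.0
```

```bash
python3 - <<'E'
from h import *
plan();p=snap("wrist","w12");blobs(p,green(p),58)
s=ctrl.capture("top");print("tin/top");blobs(s,red(s),27,60)
E
```

```text
t 35.9 at [ 450.2 -334.2  120.1] yaw 1.478 F [ 0.4  0.1 -0.2] w 0.996 g 0.0 q [-0.85  0.46  1.49 -0.    1.19 -2.33]
  px [270.3 156. ] diam mm [45.8 46.3] at [ 408.6 -339.6   58. ] area 3079.5
tin/top
  px [194.8 314.2] diam mm [22.5 54.4] at [374.6 223.   27. ] area 162.5
```

```bash
python3 - <<'E'
from h import *
plan((408.6,-339.6,60,1.478),(408.6,-339.6,-22,1.478))
E
```

```text
t 36.0 at [ 450.2 -334.2  120.1] yaw 1.478 F [-0.3 -0.5 -0. ] w 1.001 g 0.0 q [-0.85  0.46  1.49  0.    1.19 -2.33]
 turn [ 0. -0.  0.]  shift mm [40.9 -9.2 60.1]
 turn [0. 0. 0.]  shift mm [ 0.  0. 82.]
```

Call:
{"method": "send_rows", "body": {"targets": [[-1,0.0205,-0.0046,0.03,0,0,0],[-1,0.0204,-0.0046,0.03,0,0,0],[-1,0,0,0.03,0,0,0],[-1,0,0,0.03,0,0,0],[-1,0,0,0.015,0,0,0],[-1,0,0,0.007,0,0,0],[0,0,0,0,0,0,0],[1,0,0,0,0,0,0],[1,0,0,0,0,0,0],[1,0,0,0,0,0,0]]}}

```text
time_s: 37.25
eef_pos: [409.0, -340.1, -20.9]
ee_rot: [0.001, 0.046, 0.999, -0.001]
force: [-1.7, 1.4, 6.6]
grip_width: 0.546
grip_force: 40.6
```

```bash
python3 - <<'E'
from h import *
plan((408.6,-339.6,120,1.478),(632.9,-39.7,120,1.478))
E
```

```text
t 37.25 at [ 409.  -340.1  -20.9] yaw 1.478 F [-1.7  1.4  6.6] w 0.546 g 40.6 q [-0.91  0.6   1.7  -0.    0.84 -2.39]
 turn [-0.001  0.001  0.   ]  shift mm [   0.5    0.4 -140.9]
 turn [0. 0. 0.]  shift mm [-195.5  319.4    0. ]
```

Call:
{"method": "send_rows", "body": {"targets": [[1,0,0,-0.02,0,0,0],[1,0,0,-0.04,0,0,0],[1,0,0,-0.04,0,0,0],[1,0,0,-0.04,0,0,0],[1,0,0,0,0,0,0],[1,-0.022,0.036,0,0,0,0],[1,-0.022,0.036,0,0,0,0],[1,-0.022,0.036,0,0,0,0],[1,-0.022,0.036,0,0,0,0],[1,-0.022,0.036,0,0,0,0]]}}

```text
time_s: 38.5
eef_pos: [535.1, -169.1, 116.9]
ee_rot: [-0.001, 0.046, 0.999, 0.0]
force: [0.4, -1.0, -1.2]
grip_width: 0.546
grip_force: 41.5
```

Call:
{"method": "send_rows", "body": {"targets": [[1,-0.022,0.035,0,0,0,0],[1,-0.022,0.035,0,0,0,0],[1,-0.022,0.035,0,0,0,0],[1,-0.019,0.034,0,0,0,0],[1,0,0,0,0,0,0],[1,0,0,0,0,0,0],[1,0,0,0,0,0,0],[1,0,0,0,0,0,0],[1,0,0,0,0,0,0],[1,0,0,0,0,0,0]]}}

```text
time_s: 39.75
eef_pos: [632.3, -40.2, 118.2]
ee_rot: [0.0, 0.046, 0.999, -0.0]
force: [0.4, 0.4, -1.4]
grip_width: 0.552
grip_force: 41.5
```

```bash
python3 - <<'E'
from h import *
plan((632.9,-39.7,60,1.478),(632.9,-39.7,-17.3,1.478))
p=snap("wrist","w13");P,R,s=cur()
print("jar in hand");blobs(p,green(p),P[2]+21.5+58,1500)
print("tin");blobs(p,red(p),27)
h=cv2.cvtColor(p["img"],cv2.COLOR_RGB2HSV)
m=(h[:,:,0]>100)&(h[:,:,0]<125)&(h[:,:,1]>110)
# blue band edges along mat x in visible columns
a=-.0915;ux=np.array([np.cos(a),np.sin(a)]);uy=np.array([-ux[1],ux[0]]);mc=np.array([513.4,-28.75])
for v in (-90,-70,70,90):
    L=[proj(p,[*(mc+u*ux+v*uy),3]) for u in np.arange(60,180,.5)]
    ok=[m[int(round(y)),int(round(x))] if 0<=x<559.4 and 0<=y<419.4 else False for x,y in L]
    w=np.arange(60,180,.5)[ok];print(v,w.min() if len(w) else None,w.max() if len(w) else None,len(w))
E
```

```text
t 39.75 at [632.3 -40.2 118.2] yaw 1.478 F [ 0.4  0.4 -1.4] w 0.552 g 41.5 q [-0.25  0.61  1.24 -0.    1.28 -1.73]
 turn [-0.  0. -0.]  shift mm [-0.5  0.5 58.2]
 turn [0. 0. 0.]  shift mm [ 0.   0.  77.3]
jar in hand
  px [281.9 302.1] diam mm [41.6 46.8] at [626.1 -40.1 197.6] area 12641.0
  px [439.8  40.2] diam mm [17.4 20.4] at [548.7  11.2 197.6] area 3585.0
tin
  px [282.3  47.4] diam mm [42.1 46.9] at [513.7 -29.3  27. ] area 2702.5
-90 90.0 149.5 120
-70 90.0 149.5 120
70 90.5 150.0 120
90 90.5 150.0 120
```

Call:
{"method": "send_rows", "body": {"targets": [[1,-0.0005,0.0005,0.04,0,0,0],[1,0,0,0.04,0,0,0],[1,0,0,0.035,0,0,0],[1,0,0,0.014,0,0,0],[1,0,0,0.006,0,0,0],[1,0,0,0,0,0,0],[1,0,0,0,0,0,0],[1,0,0,0,0,0,0],[1,0,0,0,0,0,0],[1,0,0,0,0,0,0]]}}

```text
time_s: 41.05
eef_pos: [633.0, -39.6, -16.8]
ee_rot: [0.0, 0.046, 0.999, -0.0]
force: [-0.3, 0.3, -0.5]
grip_width: 0.552
grip_force: 41.5
```

```bash
python3 - <<'E'
from h import *
plan((632.9,-39.7,-17.9,1.478))
E
```

```text
t 41.05 at [633.  -39.6 -16.8] yaw 1.478 F [-0.3  0.3 -0.5] w 0.552 g 41.5 q [-0.25  0.77  1.35  0.    1.02 -1.72]
 turn [-0.  0. -0.]  shift mm [ 0.  -0.1  1.1]
```

Call:
{"method": "send_rows", "body": {"targets": [[1,0,0,0.0008,0,0,0],[1,0,0,0,0,0,0],[0,0,0,0,0,0,0],[-0.4,0,0,0,0,0,0],[-1,0,0,0,0,0,0],[-1,0,0,0,0,0,0],[-1,0,0,-0.03,0,0,0],[-1,0,0,-0.05,0,0,0],[-1,0,0,-0.05,0,0,0],[-1,0,0,-0.04,0,0,0]]}}

```text
time_s: 42.3
eef_pos: [633.1, -39.6, 154.6]
ee_rot: [0.001, 0.046, 0.999, -0.0]
force: [-0.1, 0.3, -0.1]
grip_width: 1.0
grip_force: 0.0
```

Call:
{"method": "send_rows", "body": {"targets": [[-1,-0.02,0,0,0,0,0],[-1,0,0,0,0,0,0],[-1,0,0,0,0,0,0],[-1,0,0,0,0,0,0],[-1,0,0,0,0,0,0],[-1,0,0,0,0,0,0],[-1,0,0,0,0,0,0],[-1,0,0,0,0,0,0],[-1,0,0,0,0,0,0],[-1,0,0,0,0,0,0]]}}

```text
time_s: 43.55
eef_pos: [652.8, -41.4, 152.3]
ee_rot: [0.0, 0.046, 0.999, -0.0]
force: [0.5, -0.8, -0.2]
grip_width: 1.001
grip_force: 0.0
```

```bash
python3 - <<'E'
from h import *
plan();p=snap("wrist","w14");print("jar");blobs(p,green(p),61);print("tin");blobs(p,red(p),27)
# upper cast on stack: fit base silhouette z 49..67
h=cv2.cvtColor(p["img"],cv2.COLOR_RGB2HSV);a=-.095;ol=np.array([503.3,-138.8])+28*np.array([np.cos(a),np.sin(a)])
q=[([proj(p,[632.9+24*np.cos(t),-39.7+24*np.sin(t),61]) for t in np.linspace(0,6.28,40)],(255,0,255)),
   ([proj(p,[513.4+25*np.cos(t),-28.75+25*np.sin(t),27]) for t in np.linspace(0,6.28,40)],(255,0,255)),
   (hullpx(p,*ol,a,(67,)),(255,0,0)),(hullpx(p,*ol,a,(29,)),(0,0,255))]
crop(p,"w14c",(60,0,460,290),1.95,q)
E
```

```text
t 43.55 at [652.8 -41.4 152.3] yaw 1.478 F [ 0.5 -0.8 -0.2] w 1.001 g 0.0 q [-0.24  0.63  1.12 -0.    1.39 -1.72]
jar
  px [281.9 176.3] diam mm [46.4 46.7] at [632.  -40.1  61. ] area 2421.5
  px [421.8  24.5] diam mm [40.7 45.8] at [528.6  73.9  61. ] area 2586.0
tin
  px [281.5  29.3] diam mm [42.  47.7] at [513.8 -29.4  27. ] area 2221.0
```

View pics/w14c.png

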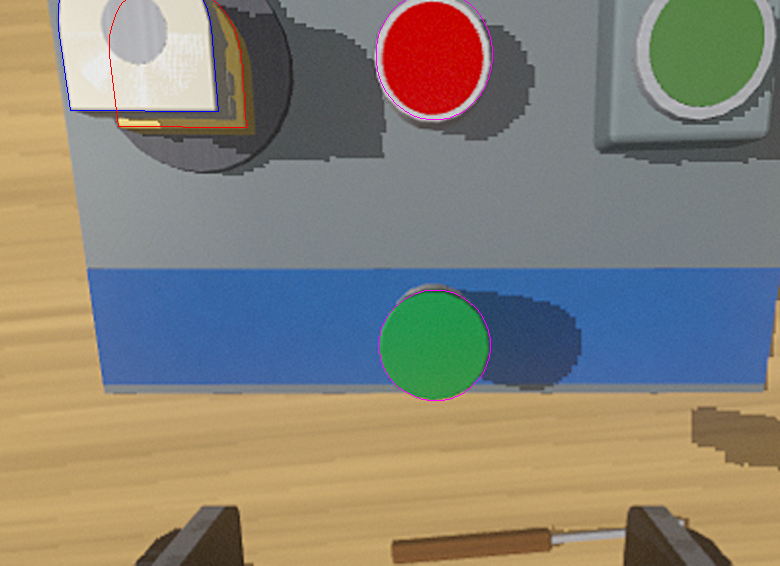

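The last picture shows the stack, tin and jar all on their model outlines within about 1 mm: tin at crop (435,58), jar at (435,345), upper cast at blue outline x 62–217. The arm is clear, so I'm handing in.

```bash
python3 -c "
from rig import ctrl
print(ctrl.finish_job())"
```

```text
the job is handed in; nothing more can be done
None
```

The job is handed in at about 44 s: the casts are stacked on the plate with fronts to the pointer, the small red tin is midway between plate and heater, and the jar is behind it in the blue band. In the last picture all of these were within about 1 mm of target, and I never handled the bottle, bowl or knife.

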